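Press two stamp grips onto their plates and hold the lever level

TASK

Press the grips onto the two clay stamps: set the wooden bar grip and the round wooden grip, flat and fully down, each onto the plate of its own shape in the nests of the press tray, and then slide the tray in under the press foot until it stops. Then push the press lever down until it stands level and keep it there: finish while still holding the lever level, with both grips under pressure.

Things in the scene. Friction and masses are not known exactly. Their poses are not given: they have to be found in the camera images.
- bar_grip: Light wooden bar grip with a dark groove in each long side, 36 mm (its x) by 90 mm (its y) by 30 mm high, lying loose on the table at the robot's left. Origin: centre of its underside; z up. About 60 g. The same either way round.
- round_grip: Light wooden round grip with a dark ring, a disc 48 mm in diameter and 30 mm high, its top edge slightly bevelled; loose on the table at the robot's left. Origin: centre of its underside; z up. About 40 g.
- press: Grey lever press fixed to the table. Origin: on the table under the ram; its -x front faces the robot, x runs back, +y is the side where the tray is drawn out (robot's left), z up. Its head stands over x -53 to 130, y -43 to 43, z 114 to 180 mm, the ram rises to 252 mm; the foot hangs at z 80 mm over x +-31, y +-91 mm. Lever on the right side (-y). Bed, rails, tray: top of the tray at z 40 mm.
- bar_nest (a point): Centre of the oblong nest in the tray, on top of the grey stamp plate (36 x 90 x 5 mm) lying loose in it: here the underside of the bar grip comes to rest. Axes parallel to the press; the nest is 39 mm (x) by 93 mm (y), with 2 mm chamfered edges. The tray's top face is 7 mm above this point.
- round_nest (a point): Centre of the round nest in the tray, 94 mm further out (+y) than the oblong one, on top of the grey round stamp plate (48 mm across, 5 mm thick) lying loose in it: here the underside of the round grip comes to rest. The nest is 51 mm across with a 2 mm chamfer. The tray's top face is 7 mm above this point.
- tray_handle (a point): Middle of the tray's handle: a level bar along the press's x, 15 mm thick with a 44 mm black sleeve, on two posts at the outer (+y) end of the tray, its centre 32 mm above the tray's top face. The tray (aluminium, 120 x 200 x 18 mm) is slid in by pushing the handle towards the press's -y; it takes about 3 N.
- tray (a joint): Slide of the tray, m: 0 fully drawn out (as it starts), grows as it goes in towards the press's -y, 0.210 against the stop under the foot.
- foot: The press foot: dark plate 62 x 182 mm, rubber faced, under the ram on a spring that starts to give at 10 N and adds 2.5 N per mm. Origin: centre of its underside. With the tray home it covers both grips (tops 63 mm above the table); it meets them when the lever is 0.14 rad short of level, and presses with some 25 N when the lever is level.
- lever (a joint): Lever of the press, rad: 0 raised (its rest, to which a spring returns it when let go), grows as its front end goes down, 0.56 level, 0.78 the lower stop. Moves the ram down 42 mm per radian. Level against both springs needs about 8 N straight down at the cross grip.
- lever_grip (a point): Middle of the black cross grip at the lever's front end: a bar 22 mm thick, 90 mm long along the press's y. It swings at 190 mm about an axis along the press's y at x = 20, z = 147 mm of the press, in the plane y = -60 mm; so it stands at x = -141, z = 248 mm of the press when raised and x = -170, z = 147 mm when level.
Not all that is in view belongs to the job. Leave any orange look-alike of the round_grip alone. What is shaped like the bar_grip but turquoise is not meant.

How it is judged:
On the way, in this order (a step that is already met when the one before it is completed fails the run):
1. both grips sit fully down in the nests of their own shape (horizontal distance between bar_grip and bar_nest below 0.004 m and z of bar_grip in the frame of bar_nest between -0.004 and 0.003 m and angle between each of bar_grip, round_grip's own z axis and vertical below 0.08 rad and horizontal distance between round_grip and round_nest below 0.004 m and z of round_grip in the frame of round_nest between -0.004 and 0.003 m), for 0.2 s.
2. the tray with both grips is slid home under the foot (all of step 1 and value of joint tray above 0.204 m), for 0.2 s.
At the end, for the whole second after the job is handed in: The lever is held within 0.07 rad (4 degrees) of level, joint value 0.49 to 0.63; the tray is home (joint above 0.204 m); each grip sits upright in the nest of its own shape, within 4 mm of its centre and 3 mm of the plate's top; the foot presses on each grip with more than 2 N (all of step 2 and value of joint lever between 0.49 and 0.63 rad and contact force between foot and bar_grip above 2 N and contact force between foot and round_grip above 2 N); the arm keeps its last pose, push and grip.
It also fails if it takes over 67 s, if anything falls off the work surface, if the arm or the gripper's body presses on something with over 40 N, if the wrist force passes 120 N, or if a joint passes its speed limit or range.

ROBOT

A 6-joint arm with a two-finger parallel gripper is mounted at the origin on a cart in front of the work surface, level with it; the furniture and walls round the work are solid. World frame = base frame: x ahead of the robot, y to its left, z up, the work surface at z = 0. Lengths are in m, angles in rad, forces in N, time in s.
With the tool pointing down it reaches from about 0.3 to 0.825 m from the base axis. Payload 5.4 kg.
Tool frame: the origin (TCP) lies at the very end of the fingers, on their centre line; the grasp point (between the pads) lies 19 mm behind it; z points along the fingers, y is the line along which they close (so a half turn about z gives the same grasp; the last joint's range is limited). The gripper opens to 92 mm and grips with 3 to 60 N. Pads are 20 mm wide; open, the fingers measure 128 mm over their backs; the gripper's body (75 mm by 189 mm) begins 69 mm behind the grasp point.
Start: joints at [-1.424, 0.158, 1.597, -0, 1.386, -0.21], TCP at [0.201, -0.539, 0.215] pointing down, gripper open.
Joint ranges: [-2.91, 2.91], [-0.94, 2.29], [0.18, 2.7], [-1.29, 4.43], [0.17, 2.64], [-3, 3]. Speed limits (rad/s): [2.57, 2.57, 3.14, 3.14, 3.14, 3.14].

INTERFACE

Orientations are given as a 3x3 rotation matrix whose columns are the frame's x, y, z axes.
In Python, from cell import bot gives the robot as it stands.
- The arm moves only by the tool carry_out, never from a script. Its argument "deltas" is a list that holds one entry, the list of rows, each a list of 7 numbers: the shift along the tool's x, y, z in shares of 1000 mm (1.0 is 1000 mm), then the turn, a rotation vector about the tool's x, y, z in shares of 180 degrees (1.0 is 180 degrees), then the opening, from -1 (shut) to 1 (fully open). A call has 1 to 20 rows; each row is the pose to reach, as a shift and turn from the pose commanded when the call began, along the tool's axes at that moment; what a row does not reach only later rows make up. A row lasts 1/8 s, in which the tool goes at most 62.5 mm and 10.7 degrees, less where a joint would pass 70% of its speed; a pose out of reach is approached as far as the arm can. No shift or turn number may pass 1 either way. A call with a gripper value outside its range is refused whole. The fingers move at their own pace and stop on an object; "squeeze" is the grip in N (left out, the last holds). Time passes only in rows, so rows that repeat a pose let the fingers close. It gives the time, the measured TCP pose, the force, the opening and the grip force at its end, in the units of the state.
- bot.state(): the state, without advancing time (a new reading comes with each control period).
- bot.camera(name): name is "scene" or "top"; returns the picture (400x640x3 uint8, blue, green, red); there is no depth.
- bot.camera_info(name): a dict with "mtx" (3x3 intrinsics, pixels), "dist" ([k1, k2, p1, p2, k3] as OpenCV has them; the pictures are not rectified), "camera_from_world" (4x4, takes a point from world to camera coordinates). Camera axes: x right, y down, z forward; pixel columns grow to the right and rows downward; lengths in m; the calibration is good to about 2 mm. A picture is of the moment at which its call begins. camera_info takes no time and is no camera call.
- bot.close_job(): hands the job in; it is judged then, once.
Trained networks look in the newest picture that a camera, given by its name, has taken for a name from the list of things; names that differ only in an ending like _2 or _b are one class to them, and where a whole thing is asked for, a point or a joint stands for the part that bears it (a point fixed in the world has none). Each returns a list of dicts, best first, with "conf" (0 to 1); they miss things now and then, are a little off and sometimes report something else, mostly with a low value. They report only what shows in the picture. A call takes as long as a camera call. They do not tell look-alikes from the thing itself.
- bot.look_for(thing, camera): "point" ([column, row] in pixels, amid what is visible of it).
- bot.place_of(thing, camera): "point" ([column, row] in pixels: a listed point, or the origin of a listed thing).
The state is a dict: "time": time; "qpos": joint angles; "qd": joint speeds; "joint_torque": joint torques, N m; "position": TCP position; "tcp_rot": TCP orientation; "wrist_force": force on the tool from outside, world axes, zero at the start; "moment": the same for the moment, N m; "grip_width": opening from 0.0 (shut) to 1.0 (fully open); "gripper_force": force on a finger pad.
Only numpy, scipy, OpenCV 4.12 (cv2) and the standard library are available. Lean on these libraries where they do the work, as an engineer would, in place of code of your own. Each camera call takes 0.05 s, during which the arm holds its last target. There are 200 camera calls.

## Working session

There is one attempt and no reset: what is moved stays moved. The work goes in short steps, Python scripts to look and compute and a tool call to move; the robot and the scene stay as the last step left them, time stands still between calls to the robot, and variables do not carry over. Pictures are saved under pics/ and viewed, at most 10 in all, crops included, and the job is handed in when it is done.

Besides the shell and the picture viewer there is one more tool, called by a JSON object that holds its "method" and its "body". carry_out: Moves the arm, as the interface text tells. Its arguments: {"type":"object","properties":{"deltas":{"type":"array","items":{"type":"array","items":{"type":"array","items":{"type":"number"}}}},"squeeze":{"type":"number"}},"required":["deltas"]}

```bash
mkdir -p pics; cat > h.py <<'E'
import numpy as np, cv2
from cell import bot
def ray(cam,px):
    i=bot.camera_info(cam);M=np.array(i["camera_from_world"]);K=np.array(i["mtx"]);d=np.array(i["dist"])
    u=cv2.undistortPoints(np.array([[px]],float),K,d)[0,0]
    R=M[:3,:3];o=-R.T@M[:3,3];return o,R.T@np.array([u[0],u[1],1])
def at_z(cam,px,z):
    o,v=ray(cam,px);return o+v*(z-o[2])/v[2]
def proj(cam,P):
    i=bot.camera_info(cam);M=np.array(i["camera_from_world"])
    return cv2.projectPoints(np.array(P,float).reshape(-1,3),cv2.Rodrigues(M[:3,:3])[0],M[:3,3],np.array(i["mtx"]),np.array(i["dist"]))[0][:,0]
def tri(a,b):
    (o1,v1),(o2,v2)=a,b
    s=np.linalg.lstsq(np.c_[v1,-v2],o2-o1,rcond=None)[0];p,q=o1+v1*s[0],o2+v2*s[1]
    return (p+q)/2,np.linalg.norm(p-q)
E
python3 - <<'E'
from h import *
np.set_printoptions(precision=4,suppress=True)
for c in("scene","top"):
    cv2.imwrite(f"pics/{c}0.png",bot.camera(c))
    print(c,ray(c,(320,200)))
for t in["bar_grip","round_grip","press","bar_nest","round_nest","tray_handle","foot","lever_grip"]:
    for c in("scene","top"):
        print(t,c,[(np.round(d["point"],1).tolist(),round(d["conf"],2)) for d in bot.place_of(t,c)])
s=bot.state();print(s["time"],s["tcp_rot"],s["position"])
E
```

```text
scene (array([0.011 , 0.9776, 1.2858]), array([ 0.3639, -0.5633, -0.7421]))
top (array([0.4995, 0.0996, 1.0405]), array([ 0.0742,  0.0041, -0.9975]))
bar_grip scene [([340.5, 222.1], 0.54)]
bar_grip top [([296.6, 251.1], 0.93), ([337.4, 214.2], 0.92)]
round_grip scene [([315.2, 292.6], 0.73), ([294.2, 312.5], 0.64), ([299.6, 265.9], 0.57), ([343.1, 252.9], 0.32)]
round_grip top [([235.2, 245.7], 0.73), ([262.2, 214.1], 0.62), ([202.6, 237.5], 0.51)]
press scene [([332.0, 174.4], 0.68)]
press top [([400.3, 167.4], 0.57)]
bar_nest scene [([306.7, 197.8], 0.68)]
bar_nest top [([348.5, 163.3], 0.9)]
round_nest scene [([290.8, 211.0], 0.61)]
round_nest top [([310.0, 164.0], 0.81), ([297.7, 251.0], 0.3)]
tray_handle scene [([278.8, 217.7], 0.56), ([307.9, 199.6], 0.28)]
tray_handle top [([289.0, 158.0], 0.79)]
foot scene [([334.7, 162.6], 0.58)]
foot top [([408.0, 164.3], 0.57)]
lever_grip scene [([379.0, 134.3], 0.52)]
lever_grip top [([450.5, 216.4], 0.9)]
0.9 [[ 0.937   0.3493  0.    ]
 [ 0.3493 -0.937   0.    ]
 [ 0.     -0.     -1.    ]] [ 0.2008 -0.5388  0.2146]
```

```bash
python3 - <<'E'
from h import *
np.set_printoptions(precision=4,suppress=True)
im=cv2.imread("pics/top0.png"); cv2.imwrite("pics/topc.png",cv2.resize(im[100:300,150:470],(800,500),interpolation=cv2.INTER_CUBIC))
im=cv2.imread("pics/scene0.png"); cv2.imwrite("pics/scenec.png",cv2.resize(im[100:340,220:460],(600,600),interpolation=cv2.INTER_CUBIC))
for n,a,b in[("bar_nest",(306.7,197.8),(348.5,163.3)),("rnest",(290.8,211),(310,164)),("handle",(278.8,217.7),(289,158)),("press",(332,174.4),(400.3,167.4)),("lever",(379,134.3),(450.5,216.4)),("foot",(334.7,162.6),(408,164.3)),("barA",(340.5,222.1),(337.4,214.2))]:
    print(n,*tri(ray("scene",a),ray("top",b)))
for p in[(296.6,251.1),(337.4,214.2),(235.2,245.7),(262.2,214.1),(202.6,237.5)]: print("top",p,at_z("top",p,0))
for p in[(340.5,222.1),(315.2,292.6),(294.2,312.5),(299.6,265.9),(343.1,252.9)]: print("scene",p,at_z("scene",p,0))
E
```

```text
bar_nest [0.6827 0.0258 0.0089] 0.001539959384097783
rnest [0.673  0.134  0.0458] 0.004064417088136095
handle [0.6843 0.1895 0.0583] 0.0006685216940840947
press [ 0.6705 -0.1215  0.0141] 0.004708823393850887
lever [ 0.5269 -0.1856  0.2336] 0.005956071836632389
foot [ 0.6683 -0.1309  0.0697] 0.008363906443283215
barA [ 0.5317  0.0506 -0.0028] 0.013899648351006523
top (296.6, 251.1) [0.4325 0.1662 0.    ]
top (337.4, 214.2) [0.5377 0.054  0.    ]
top (235.2, 245.7) [0.4445 0.3371 0.    ]
top (262.2, 214.1) [0.5338 0.2654 0.    ]
top (202.6, 237.5) [0.4656 0.4278 0.    ]
scene (340.5, 222.1) [0.5244 0.0494 0.    ]
scene (315.2, 292.6) [0.4417 0.3343 0.    ]
scene (294.2, 312.5) [0.4564 0.4264 0.    ]
scene (299.6, 265.9) [0.539  0.2791 0.    ]
scene (343.1, 252.9) [0.4479 0.1574 0.    ]
```

View pics/topc.png

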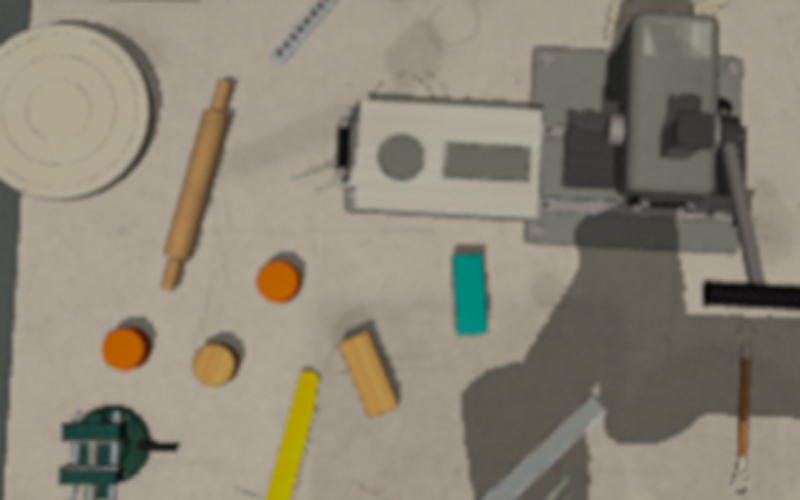

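View pics/scenec.png

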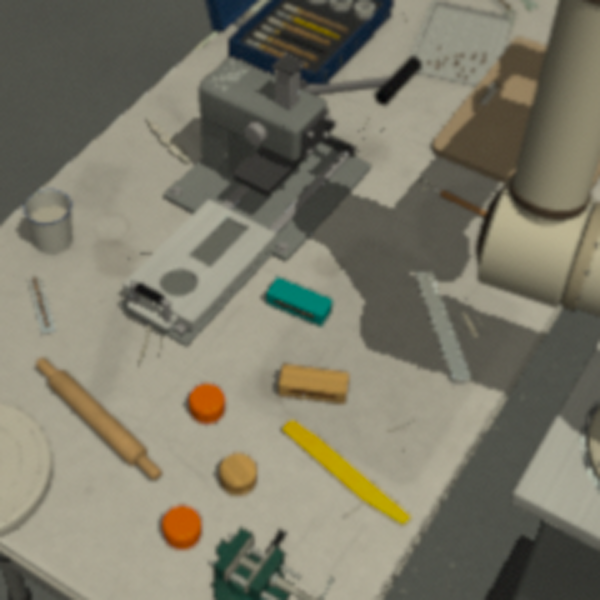

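The top crop shows the wooden bar at about (298,249) full-frame and the wooden disc at (236,246). The tray nests are at (345,164) and (310,163). The orange discs and the turquoise bar are decoys. Next I'll refine these by silhouette.

```bash
cat > fit.py <<'E'
from h import *
from scipy.optimize import least_squares
def blob(cam,im,near,lo,hi,r=30,S=8):
    x,y=map(int,near);c=cv2.resize(im[y-r:y+r,x-r:x+r],None,fx=S,fy=S,interpolation=cv2.INTER_CUBIC)
    m=cv2.inRange(cv2.cvtColor(c,cv2.COLOR_BGR2HSV),lo,hi)
    m=cv2.morphologyEx(m,cv2.MORPH_OPEN,np.ones((9,9),np.uint8))
    k=max(cv2.findContours(m,cv2.RETR_EXTERNAL,cv2.CHAIN_APPROX_NONE)[0],key=lambda k:cv2.contourArea(k)-20*abs(cv2.pointPolygonTest(k,(r*S,r*S),True))*(cv2.pointPolygonTest(k,(r*S,r*S),False)<0))
    return (k[:,0]+.5)/S-.5+[x-r,y-r]
def mom(k):
    m=cv2.moments(k.astype(np.float32).reshape(-1,1,2));a=m["m00"]
    return np.array([m["m10"]/a,m["m01"]/a,(m["mu20"]-m["mu02"])/a,2*m["mu11"]/a,a])
def shape(kind,p,z0,z1):
    if kind=="bar":
        c,s=np.cos(p[2]),np.sin(p[2]);q=np.array([[18,45],[18,-45],[-18,-45],[-18,45]])/1e3@np.array([[c,s],[-s,c]])
    else:
        t=np.arange(0,2*np.pi,.1);q=.024*np.c_[np.cos(t),np.sin(t)]
    q=q+p[:2];return np.r_[np.c_[q,0*q[:,:1]+z0],np.c_[q,0*q[:,:1]+z1]]
def fit(cam,kind,k,p0,z0,z1):
    t=mom(k);w=np.array([1,1,.05,.05])
    n=4 if kind=="bar" else 2
    f=lambda p:((mom(cv2.convexHull(proj(cam,shape(kind,p,z0,z1)).astype(np.float32))[:,0])-t)[:n]*w[:n])
    r=least_squares(f,p0[:3 if kind=="bar" else 2],diff_step=1e-3,x_scale=.01)
    a=mom(cv2.convexHull(proj(cam,shape(kind,r.x,z0,z1)).astype(np.float32))[:,0])[4]
    return r.x,r.cost,t[4]/a
E
python3 - <<'E'
from fit import *
np.set_printoptions(precision=4,suppress=True)
im={c:cv2.imread(f"pics/{c}0.png") for c in("top","scene")}
W=((10,85,90),(25,255,255));G=((0,0,60),(180,60,140))
def px(c,x,y): return im[c][int(y),int(x)]
print(cv2.cvtColor(np.array([[px("top",298,249),px("top",236,246),px("top",345,164),px("top",310,163),px("top",330,150),px("top",280,255),px("scene",345,255),px("scene",307,197),px("scene",291,212)]]),cv2.COLOR_BGR2HSV))
for n,kind,c,near,r,cl,p0,z0,z1 in[
 ("bar","bar","top",(298,249),28,W,(.44,.166,.3),0,.03),("bar","bar","scene",(345,254),25,W,(.44,.166,.3),0,.03),
 ("round","r","top",(236,246),14,W,(.44,.33),0,.03),("round","r","scene",(315,290),14,W,(.44,.33),0,.03),
 ("bnest","bar","top",(345,164),24,G,(.68,.03,.0),.033,.033),("bnest","bar","scene",(307,197),20,G,(.68,.03,.0),.033,.033),
 ("rnest","r","top",(310,163),14,G,(.68,.13),.033,.033),("rnest","r","scene",(291,212),12,G,(.68,.13),.033,.033)]:
    k=blob(c,im[c],near,*cl,r=r);print(n,c,*fit(c,kind,k,p0,z0,z1))
E
```

```text
[[[ 19 146 178]
  [ 18 152 176]
  [ 25  27 104]
  [ 27  27 105]
  [ 21  29 174]
  [ 18  38 161]
  [ 19 153 158]
  [ 30  26  99]
  [ 33  28  99]]]
bar top [ 0.44    0.164  -1.1538] 0.0001795230723327275 0.9676235164713831
bar scene [ 0.4376  0.1639 -1.156 ] 0.005732843630234383 0.8836029198793118
round top [0.4463 0.3328] 2.9672303791041336e-13 0.8112955498084085
round scene [0.4443 0.3317] 2.151309187822932e-13 0.8257198750406354
bnest top [0.6743 0.0385 0.    ] 0.05462804394333479 1.181796865196649
bnest scene [ 0.7108 -0.0309  0.    ] 27.256074605073213 1.6948761569271003
rnest top [0.6778 0.1337] 1.0544102288854211e-13 1.1999018736712654
rnest scene [0.6777 0.1421] 1.0134353729883504e-12 1.5508589067995455
```

```bash
python3 - <<'E'
from fit import *
np.set_printoptions(precision=4,suppress=True)
im={c:cv2.imread(f"pics/{c}0.png") for c in("top","scene")}
for v in(125,138):
  G=((0,0,60),(180,70,v))
  for n,kind,c,near,r,p0 in[("bnest","bar","top",(345,164),24,(.68,.03,.05)),("bnest","bar","scene",(307,197),20,(.68,.03,.05)),
   ("rnest","r","top",(310,163),14,(.68,.13)),("rnest","r","scene",(291,212),12,(.68,.13))]:
    k=blob(c,im[c],near,*G,r=r);print(v,n,c,*fit(c,kind,k,p0,.033,.033))
# tray edges: top edge rows at several columns (gradient)
g=cv2.GaussianBlur(cv2.cvtColor(im["top"],cv2.COLOR_BGR2GRAY),(3,3),0).astype(float)
for lo,hi,sg in((130,146,1),(180,192,-1)):
    P=[]
    for x in range(300,364,3):
        d=sg*np.diff(g[lo:hi,x-1:x+2].mean(1));i=int(d.argmax())
        if 0<i<len(d)-1:
            a,b,c=d[i-1:i+2];P.append(at_z("top",(x,lo+i+.5+.5*(a-c)/(a-2*b+c)),.04)[:2])
    P=np.array(P);f=np.polyfit(P[:,1],P[:,0],1);res=P[:,0]-np.polyval(f,P[:,1]);ok=abs(res)<.003;f=np.polyfit(P[ok,1],P[ok,0],1)
    print("edge",f,ok.sum(),res.round(4))
cv2.imwrite("pics/tray.png",cv2.resize(im["top"][125:215,275:375],(800,720)[:1]+(600,),interpolation=cv2.INTER_CUBIC))
E
```

```text
125 bnest top [ 0.6743  0.0384 -0.0284] 0.0012583090422630884 1.067694401196347
125 bnest scene [ 0.711  -0.0309 -1.1055] 12.188419763318036 1.554692385112853
125 rnest top [0.6776 0.1337] 5.890454664178957e-14 1.0749567722914588
125 rnest scene [0.6768 0.1308] 5.15483064800436e-16 0.9989979737447062
138 bnest top [ 0.6743  0.0385 -0.0288] 0.022560014474742943 1.1665044881855116
138 bnest scene [ 0.7106 -0.0299 -1.1114] 11.482494777665135 1.6763488286487669
138 rnest top [0.6777 0.1337] 1.5999685658265598e-13 1.181984646109401
138 rnest scene [0.6772 0.1417] 3.209098783716379e-13 1.4874104873544478
edge [0.0338 0.7331] 22 [ 0.0001  0.     -0.     -0.     -0.     -0.0001 -0.0001  0.0002  0.0001
 -0.     -0.0003 -0.0002  0.0004  0.0001  0.     -0.0002  0.0001  0.0003
  0.0001 -0.0001 -0.0001 -0.0001]
edge [0.0362 0.614 ] 22 [ 0.0003  0.0002 -0.0002 -0.0004 -0.0003  0.0001  0.0004 -0.     -0.0002
 -0.0001 -0.0002 -0.      0.0003  0.0006 -0.0001 -0.0001 -0.0002  0.0001
  0.0006  0.0006 -0.0006 -0.0006]
```

View pics/tray.png

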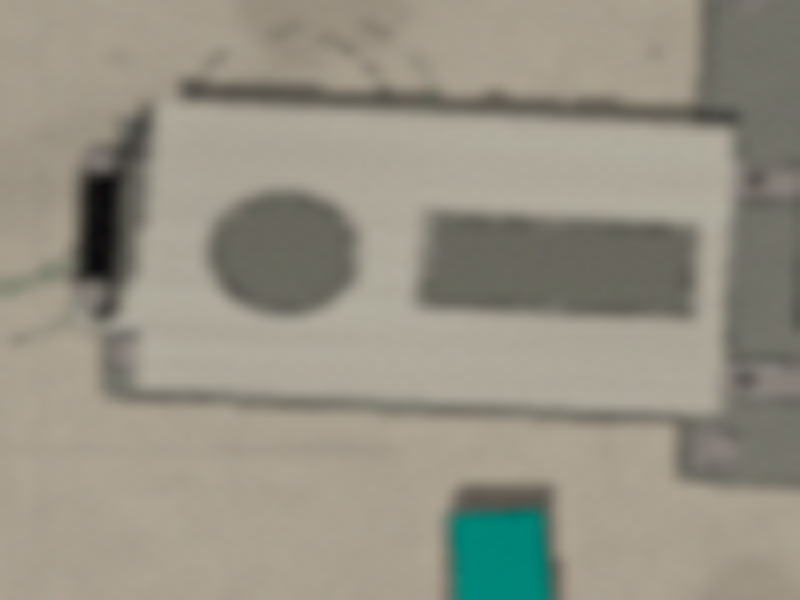

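The crop shows the tray squarely: the round nest is left of centre, the oblong nest right of centre, and both are empty. The handle sleeve is at far left. Estimates:
- Tray yaw is -0.035.
- bar_nest is at about (0.6746, 0.039) and round_nest at about (0.678, 0.133).
- The press origin is at about (0.669, -0.124), which agrees with the network.

I'm moving to the bar now.

The rows are not in the units I measure in: shifts go in shares of 1000 mm and turns go in shares of 180 degrees. I convert before sending: -575 mm / 1000 = -0.575, 469 mm / 1000 = 0.469, -3.5 degrees / 180 = -0.0194.

{"method": "carry_out", "body": {"deltas": [[[0.469,-0.575,0.085,0,0,-0.0194,0.3],[0.469,-0.575,0.085,0,0,-0.0194,0.3],[0.469,-0.575,0.085,0,0,-0.0194,0.3],[0.469,-0.575,0.085,0,0,-0.0194,0.3],[0.469,-0.575,0.085,0,0,-0.0194,0.3],[0.469,-0.575,0.085,0,0,-0.0194,0.3],[0.469,-0.575,0.085,0,0,-0.0194,0.3],[0.469,-0.575,0.085,0,0,-0.0194,0.3],[0.469,-0.575,0.085,0,0,-0.0194,0.3],[0.469,-0.575,0.085,0,0,-0.0194,0.3],[0.469,-0.575,0.085,0,0,-0.0194,0.3],[0.469,-0.575,0.085,0,0,-0.0194,0.3],[0.469,-0.575,0.085,0,0,-0.0194,0.3],[0.469,-0.575,0.085,0,0,-0.0194,0.3],[0.469,-0.575,0.085,0,0,-0.0194,0.3],[0.469,-0.575,0.085,0,0,-0.0194,0.3]]], "squeeze": 15}}

```text
time: 2.9
position: [0.4396, 0.1627, 0.13]
tcp_rot: [[0.915, 0.404, 0.001], [0.404, -0.915, -0.0], [0.001, 0.0, -1.0]]
wrist_force: [-0.3, 0.0, -0.1]
grip_width: 0.648
gripper_force: 0.0
```

Converted, 119 mm / 1000 = 0.119, 100 mm / 1000 = 0.1.

{"method": "carry_out", "body": {"deltas": [[[0,-0.001,0.06,0,0,0,0.3],[0,-0.001,0.1,0,0,0,0.3],[0,-0.001,0.119,0,0,0,0.3],[0,-0.001,0.119,0,0,0,0.3],[0,-0.001,0.119,0,0,0,-0.5],[0,-0.001,0.119,0,0,0,-0.5],[0,-0.001,0.119,0,0,0,-0.5],[0,-0.001,0.119,0,0,0,-0.5],[0,-0.001,0.119,0,0,0,-0.5],[0,-0.001,0.08,0,0,0,-0.5],[0,-0.001,0.02,0,0,0,-0.5],[0,-0.001,0.02,0,0,0,-0.5]]]}}

```text
time: 4.4
position: [0.443, 0.1652, 0.1146]
tcp_rot: [[0.914, 0.406, 0.011], [0.406, -0.914, 0.001], [0.01, 0.003, -1.0]]
wrist_force: [0.1, -0.0, -0.4]
grip_width: 0.387
gripper_force: 15.0
```

```bash
cat > rel.py <<'E'
from h import *
def rel(p,phi,n=""):
    s=bot.state();R=np.array(s["tcp_rot"]);c,q=np.cos(phi),np.sin(phi)
    T=np.array([[c,q,0],[q,-c,0],[0,0,-1]])
    print(n,"mm",(R.T@(np.array(p)-s["position"])*1e3).round(1),"deg",np.degrees(cv2.Rodrigues(R.T@T)[0].ravel()).round(1),"phi",np.degrees(np.arctan2(R[1,0],R[0,0])).round(2))
E
python3 - <<'E'
from rel import *
im=bot.camera("top");cv2.imwrite("pics/g.png",im)
s=bot.state();print(s["position"],s["grip_width"],s["gripper_force"],s["wrist_force"])
rel((.6746,.039,.09),np.pi/2-.035)
x,y=map(int,proj("top",[.4395,.164,.13])[0]);cv2.imwrite("pics/gc.png",cv2.resize(im[y-40:y+40,x-50:x+50],(800,600)[:1]+(600,),interpolation=cv2.INTER_CUBIC))
E
```

```text
[0.44076772 0.16498469 0.11166091] 0.39032913772912603 14.9998077750206 [-0.9150889   0.14897503 -1.67904647]
 mm [162.5 210.   22.8] deg [  0.2  -0.2 -64. ] phi 23.95
```

View pics/gc.png

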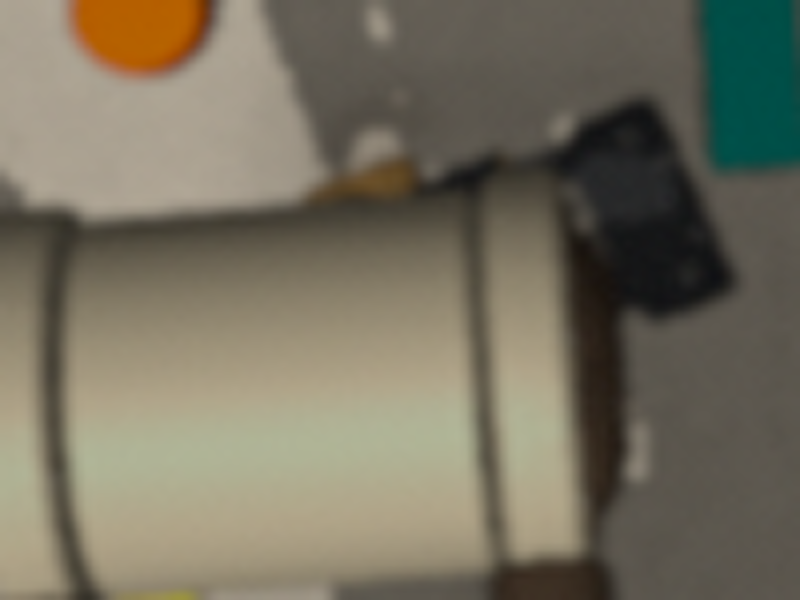

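The picture shows the arm over the bar, with the wooden end peeking out at crop (370,180). The opening is 36 mm, so the bar is held. Now I'll carry it over the nest.

Converted, 209.5 mm / 1000 = 0.2095, 164.5 mm / 1000 = 0.1645, -64 degrees / 180 = -0.3556.

{"method": "carry_out", "body": {"deltas": [[[0.041,0.052,0.005,0,0,-0.0594,-0.5],[0.082,0.104,0.005,0,0,-0.1189,-0.5],[0.123,0.156,0.01,0,0,-0.1778,-0.5],[0.1645,0.2095,0.025,0,0,-0.2372,-0.5],[0.1645,0.2095,0.025,0,0,-0.2967,-0.5],[0.1645,0.2095,0.025,0,0,-0.3556,-0.5],[0.1645,0.2095,0.025,0,0,-0.3556,-0.5],[0.1645,0.2095,0.025,0,0,-0.3556,-0.5],[0.1645,0.2095,0.025,0,0,-0.3556,-0.5],[0.1645,0.2095,0.025,0,0,-0.3556,-0.5],[0.1645,0.2095,0.025,0,0,-0.3556,-0.5]]]}}

```text
time: 5.82
position: [0.6744, 0.0401, 0.0848]
tcp_rot: [[0.036, 0.999, 0.0], [0.999, -0.036, -0.0], [-0.0, 0.0, -1.0]]
wrist_force: [-0.2, -1.0, -1.5]
grip_width: 0.391
gripper_force: 15.0
```

```bash
python3 - <<'E'
from rel import *
for c in("top","scene"): cv2.imwrite(f"pics/n{c}.png",bot.camera(c))
s=bot.state();print(s["time"],s["position"],s["grip_width"],s["wrist_force"])
rel((.6746,.039,.044),np.pi/2-.035)
a=cv2.imread("pics/ntop.png");b=cv2.imread("pics/nscene.png")
x,y=map(int,proj("top",[.675,.05,.07])[0]);u,v=map(int,proj("scene",[.675,.05,.07])[0])
f=lambda i,x,y:cv2.resize(i[y-38:y+38,x-38:x+38],(400,400),interpolation=cv2.INTER_CUBIC)
cv2.imwrite("pics/nn.png",np.hstack([f(a,x,y),f(b,u,v)]));print(x,y,u,v)
E
```

```text
5.925 [0.6744206  0.04005418 0.0847256 ] 0.38904686392944143 [-0.65814443  0.05219589 -0.88956439]
 mm [-1.   0.2 40.7] deg [ 0.   0.  -0.1] phi 87.94
340 161 304 191
```

View pics/nn.png

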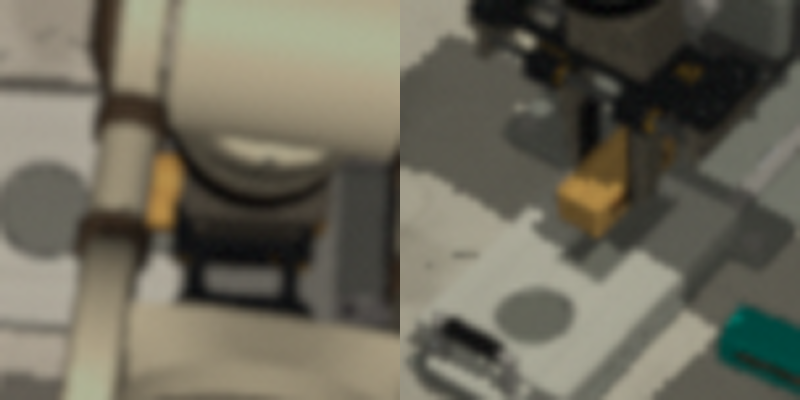

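The right half shows the bar held level over the tray, with its near end face at crop (565–630, 180–235). I'll compare that with the predicted corners.

```bash
python3 - <<'E'
from fit import *
np.set_printoptions(precision=4,suppress=True)
for dl in(-4,0,4):
  y0=np.array([.6744,.0401])+np.array([.035,.9994])*(.045+dl/1e3);ex=np.array([.9994,-.035])*.018
  P=[np.r_[y0+s*ex,z] for s in(-1,1) for z in(.074,.104)]
  q=(proj("scene",P)-[304-38,191-38]+.5)*400/76+[400,0];print(dl,q.round(0).tolist())
im=cv2.imread("pics/nscene.png")
f=cv2.resize(im[173:203,293:318],None,fx=24,fy=20,interpolation=cv2.INTER_CUBIC)
for s in (-4,0,4):
  y0=np.array([.6744,.0401])+np.array([.035,.9994])*(.045+s/1e3);ex=np.array([.9994,-.035])*.018
  P=np.array([np.r_[y0+a*ex,z] for a,z in((-1,.074),(1,.074),(1,.104),(-1,.104))])
  q=((proj("scene",P)-[293,173]+.5)*[24,20]).astype(int)
  cv2.polylines(f,[q.reshape(-1,1,2)],True,[(255,0,0),(0,255,0),(0,0,255)][s//4+1],1)
cv2.imwrite("pics/ov.png",f)
E
```

```text
-4 [[600.0, 240.0], [599.0, 208.0], [556.0, 216.0], [554.0, 185.0]]
0 [[596.0, 243.0], [595.0, 212.0], [552.0, 220.0], [551.0, 189.0]]
4 [[592.0, 247.0], [591.0, 216.0], [549.0, 224.0], [547.0, 192.0]]
```

View pics/ov.png

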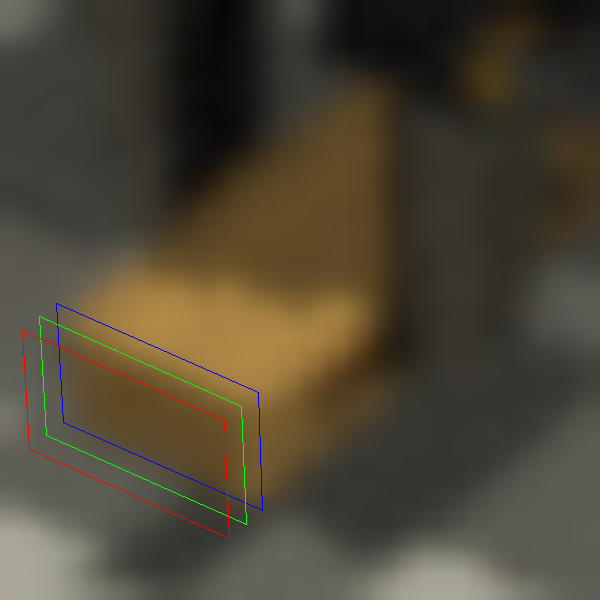

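The real end sits about 2–3 mm short of the green (nominal) outline, after allowing for this camera's bias. I'll shift slightly +y and lower.

Converted, 40 mm / 1000 = 0.04, 37.5 mm / 1000 = 0.0375.

{"method": "carry_out", "body": {"deltas": [[[0.0008,0.0002,0.015,0,0,0,-0.5],[0.0008,0.0002,0.028,0,0,0,-0.5],[0.0008,0.0002,0.032,0,0,0,-0.5],[0.0008,0.0002,0.035,0,0,0,-0.5],[0.0008,0.0002,0.0375,0,0,0,-0.5],[0.0008,0.0002,0.04,0,0,0,-0.5],[0.0008,0.0002,0.04,0,0,0,-0.5]]]}}

```text
time: 6.8
position: [0.6739, 0.0408, 0.0447]
tcp_rot: [[0.036, 0.999, -0.002], [0.999, -0.036, -0.0], [-0.0, -0.002, -1.0]]
wrist_force: [-5.6, -0.5, 3.1]
grip_width: 0.392
gripper_force: 15.0
```

{"method": "carry_out", "body": {"deltas": [[[0,-0.0012,0.0005,0,0,0,-0.5],[0,-0.0012,0.001,0,0,0,-0.5],[0,-0.0012,0.001,0,0,0,-0.5]]]}}

```text
time: 7.18
position: [0.6739, 0.0409, 0.0447]
tcp_rot: [[0.036, 0.999, 0.001], [0.999, -0.036, -0.0], [-0.0, 0.001, -1.0]]
wrist_force: [-4.5, 0.6, 5.4]
grip_width: 0.387
gripper_force: 15.0
```

Converted, 283 mm / 1000 = 0.283, -239 mm / 1000 = -0.239.

{"method": "carry_out", "body": {"deltas": [[[0,-0.0005,0,0,0,0,0.5],[0,-0.0005,0,0,0,0,0.5],[0,-0.0005,-0.01,0,0,0,0.5],[0,-0.0005,-0.05,0,0,0,0.5],[0,0,-0.085,0,0,0,0.5],[0.045,-0.038,-0.085,0,0,0,0.5],[0.283,-0.239,-0.08,0,0,0,0.5],[0.283,-0.239,-0.08,0,0,0,0.5],[0.283,-0.239,-0.08,0,0,0,0.5],[0.283,-0.239,-0.08,0,0,0,0.5],[0.283,-0.239,-0.08,0,0,0,0.5],[0.283,-0.239,-0.08,0,0,0,0.5],[0.283,-0.239,-0.08,0,0,0,0.5],[0.283,-0.239,-0.08,0,0,0,0.5]]]}}

```text
time: 8.93
position: [0.446, 0.3313, 0.124]
tcp_rot: [[0.038, 0.999, 0.001], [0.999, -0.038, 0.0], [0.0, 0.001, -1.0]]
wrist_force: [0.0, -0.3, 0.2]
grip_width: 0.752
gripper_force: 0.0
```

```bash
python3 - <<'E'
from rel import *
from fit import *
np.set_printoptions(precision=4,suppress=True)
s=bot.state();print(s["time"],s["position"],s["grip_width"],s["wrist_force"])
rel((.4455,.3323,.011),np.pi/2-.035)
im={c:bot.camera(c) for c in("top","scene")}
for c in im: cv2.imwrite(f"pics/p{c}.png",im[c])
W=((10,85,90),(25,255,255));G=((0,0,60),(180,70,125))
for c,n in(("top",(346,163)),("scene",(309,192))):
    k=blob(c,im[c],n,*W,r=24);print("bar",c,*fit(c,"bar",k,(.6746,.039,-.03),.04,.063),cv2.minAreaRect(k.astype(np.float32)))
k=blob("scene",im["scene"],(291,212),*G,r=12);print(fit("scene","r",k,(.678,.133),.033,.033))
a,b=im["top"],im["scene"]
f=lambda i,x,y:cv2.resize(i[y-38:y+38,x-38:x+38],(400,400),interpolation=cv2.INTER_CUBIC)
cv2.imwrite("pics/pp.png",np.hstack([f(a,335,163),f(b,302,195)]))
E
```

```text
8.925 [0.446  0.3313 0.124 ] 0.7517759312467157 [ 0.0254 -0.2772  0.2216]
 mm [  1.   -0.6 113. ] deg [ 0.  -0.  -0.2] phi 87.83
bar top [ 0.6756  0.0379 -0.0251] 0.009033725781681561 0.9522667022479074 ((345.2739562988281, 162.7183837890625), (33.595149993896484, 14.679317474365234), 2.7791669368743896)Traceback (most recent call last):
  File "<stdin>", line 10, in <module>
  File "fit.py", line 7, in blob
    k=max(cv2.findContours(m,cv2.RETR_EXTERNAL,cv2.CHAIN_APPROX_NONE)[0],key=lambda k:cv2.contourArea(k)-20*abs(cv2.pointPolygonTest(k,(r*S,r*S),True))*(cv2.pointPolygonTest(k,(r*S,r*S),False)<0))
ValueError: max() iterable argument is empty
```

The top-camera fit puts the bar at (0.6756, 0.0379), squarely in its nest, and the z at release agrees. Now I'll grasp the round grip.

Converted, 113 mm / 1000 = 0.113, 100 mm / 1000 = 0.1.

{"method": "carry_out", "body": {"deltas": [[[0.001,-0.0005,0.06,0,0,0,0.5],[0.001,-0.0005,0.1,0,0,0,0.5],[0.001,-0.0005,0.113,0,0,0,0.5],[0.001,-0.0005,0.113,0,0,0,0.5],[0.001,-0.0005,0.113,0,0,0,-0.5],[0.001,-0.0005,0.113,0,0,0,-0.5],[0.001,-0.0005,0.113,0,0,0,-0.5],[0.001,-0.0005,0.113,0,0,0,-0.5],[0.001,-0.0005,0.113,0,0,0,-0.5]]]}}

```text
time: 10.15
position: [0.4455, 0.3338, 0.0121]
tcp_rot: [[0.036, 0.999, 0.002], [0.999, -0.036, 0.001], [0.001, 0.002, -1.0]]
wrist_force: [-0.9, 0.2, 6.3]
grip_width: 0.519
gripper_force: 15.0
```

Converted, 239.5 mm / 1000 = 0.2395, -100 mm / 1000 = -0.1.

{"method": "carry_out", "body": {"deltas": [[[0,0,-0.04,0,0,0,-0.5],[0,0,-0.1,0,0,0,-0.5],[-0.038,0.048,-0.11,0,0,0,-0.5],[-0.077,0.096,-0.11,0,0,0,-0.5],[-0.115,0.144,-0.11,0,0,0,-0.5],[-0.154,0.192,-0.11,0,0,0,-0.5],[-0.192,0.2395,-0.105,0,0,0,-0.5],[-0.192,0.2395,-0.075,0,0,0,-0.5],[-0.192,0.2395,-0.075,0,0,0,-0.5],[-0.192,0.2395,-0.075,0,0,0,-0.5],[-0.192,0.2395,-0.075,0,0,0,-0.5]]]}}

```text
time: 11.52
position: [0.6772, 0.1336, 0.0874]
tcp_rot: [[0.035, 0.999, 0.002], [0.999, -0.035, 0.0], [0.0, 0.002, -1.0]]
wrist_force: [-0.2, 1.2, -0.3]
grip_width: 0.517
gripper_force: 15.0
```

```bash
python3 - <<'E'
from rel import *
s=bot.state();print(s["time"],s["position"],s["grip_width"],s["wrist_force"])
rel((.678,.1335,.045),np.pi/2-.035)
b=bot.camera("scene");a=bot.camera("top")
f=lambda i,x,y:cv2.resize(i[y-38:y+38,x-38:x+38],(400,400),interpolation=cv2.INTER_CUBIC)
p=s["position"];F=f(b,295,205)
c=np.r_[p[:2],0]
for dy,col in((0,(0,255,0)),(-.003,(255,0,0))):
  t=np.arange(0,6.29,.1)
  for z in(-.012,.018):
    P=np.c_[p[0]+.024*np.cos(t),p[1]+dy+.024*np.sin(t),0*t+p[2]+z]
    cv2.polylines(F,[((proj("scene",P)-[295-38,205-38]+.5)*400/76).astype(int).reshape(-1,1,2)],True,col,1)
cv2.imwrite("pics/q.png",np.hstack([f(a,320,163),F]))
E
```

```text
11.525 [0.67723914 0.13360122 0.08735231] 0.5169141876413642 [-0.18485949  1.24698477 -0.28432909]
 mm [-0.1  0.7 42.4] deg [ 0.1 -0.   0. ] phi 88.01
```

View pics/q.png

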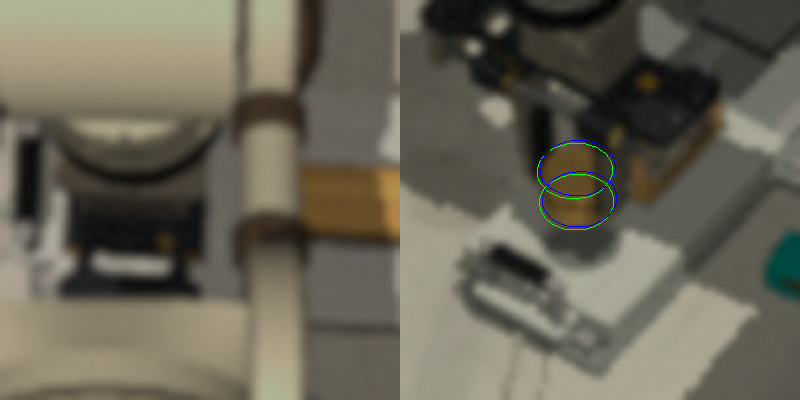

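The right half shows the round grip held upright above its nest, within a couple of mm of the prediction. The bar shows in its nest. Lowering.

Converted, 42.5 mm / 1000 = 0.0425, 41.5 mm / 1000 = 0.0415.

{"method": "carry_out", "body": {"deltas": [[[0,0.0006,0.015,0,0,0,-0.5],[0,0.0006,0.029,0,0,0,-0.5],[0,0.0006,0.033,0,0,0,-0.5],[0,0.0006,0.036,0,0,0,-0.5],[0,0.0006,0.039,0,0,0,-0.5],[0,0.0006,0.0415,0,0,0,-0.5],[0,0.0006,0.0425,0,0,0,-0.5],[0,0.0006,0.0425,0,0,0,-0.5]]]}}

```text
time: 12.62
position: [0.676, 0.1335, 0.0466]
tcp_rot: [[0.035, 0.999, -0.004], [0.999, -0.035, 0.0], [0.0, -0.004, -1.0]]
wrist_force: [-13.7, 1.2, 21.0]
grip_width: 0.517
gripper_force: 15.1
```

Converted, -2 mm / 1000 = -0.002, -1 mm / 1000 = -0.001.

{"method": "carry_out", "body": {"deltas": [[[0,-0.001,-0.001,0,0,0,-0.5],[0,-0.002,-0.001,0,0,0,-0.5],[0,-0.002,0,0,0,0,-0.5],[0,-0.002,0,0,0,0,-0.5]]]}}

```text
time: 13.12
position: [0.6759, 0.1335, 0.0467]
tcp_rot: [[0.035, 0.999, 0.001], [0.999, -0.035, 0.001], [0.001, 0.001, -1.0]]
wrist_force: [-8.5, 1.2, 15.2]
grip_width: 0.517
gripper_force: 15.1
```

Converted, -50 mm / 1000 = -0.05, -30 mm / 1000 = -0.03.

{"method": "carry_out", "body": {"deltas": [[[0,-0.0015,-0.0005,0,0,0,0.4],[0,-0.0015,-0.0005,0,0,0,0.4],[0,-0.0015,-0.0005,0,0,0,0.4],[0,-0.0015,-0.03,0,0,0,0.4],[0,-0.0015,-0.05,0,0,0,-1],[0,-0.0015,-0.05,0,0,0,-1],[0,-0.0015,-0.05,0,0,0,-1],[0,-0.0015,-0.05,0,0,0,-1],[0,-0.0015,-0.05,0,0,0,-1],[0,-0.0015,-0.026,0,0,0,-1],[0,-0.0015,-0.02,0,0,0,-1],[0,-0.0015,-0.018,0,0,0,-1],[0,-0.0015,-0.017,0,0,0,-1]]]}}

```text
time: 14.75
position: [0.6735, 0.1328, 0.0633]
tcp_rot: [[0.036, 0.999, -0.002], [0.999, -0.036, -0.001], [-0.001, -0.002, -1.0]]
wrist_force: [-11.3, -1.5, 20.3]
grip_width: 0.002
gripper_force: 10.1
```

Converted, -94 mm / 1000 = -0.094, -50 mm / 1000 = -0.05.

{"method": "carry_out", "body": {"deltas": [[[0,0,-0.015,0,0,0,-1],[-0.05,0.001,-0.02,0,0,0,-1],[-0.094,0.001,-0.02,0,0,0,-1],[-0.094,0.001,-0.02,0,0,0,-1],[-0.094,0.001,-0.004,0,0,0,-1],[-0.094,0.001,-0.001,0,0,0,-1],[-0.094,0.001,0,0,0,0,-1],[-0.094,0.001,0,0,0,0,-1]]]}}

```text
time: 15.75
position: [0.6725, 0.0396, 0.0633]
tcp_rot: [[0.034, 0.999, 0.002], [0.999, -0.034, -0.002], [-0.002, 0.002, -1.0]]
wrist_force: [-8.0, -2.0, 18.6]
grip_width: 0.003
gripper_force: 9.6
```

Both grip tops touch at z = 0.063, so both are fully seated. Next I'll move outside the handle and measure it.

Converted, 260 mm / 1000 = 0.26, 210 mm / 1000 = 0.21.

{"method": "carry_out", "body": {"deltas": [[[0,0,-0.06,0,0,0,-1],[0.03,0.003,-0.1,0,0,0,-1],[0.09,0.005,-0.1,0,0,0,-1],[0.15,0.005,-0.1,0,0,0,-1],[0.21,0.005,-0.1,0,0,0,-1],[0.26,0.005,-0.1,0,0,0,-1],[0.26,0.005,-0.1,0,0,0,-1],[0.26,0.005,-0.1,0,0,0,-1]]]}}

```text
time: 16.75
position: [0.685, 0.2989, 0.1587]
tcp_rot: [[0.035, 0.999, -0.002], [0.999, -0.035, -0.001], [-0.001, -0.002, -1.0]]
wrist_force: [0.2, -0.2, -0.0]
grip_width: 0.009
gripper_force: 0.0
```

```bash
python3 - <<'E'
from rel import *
from fit import *
np.set_printoptions(precision=4,suppress=True)
s=bot.state();print(s["time"],s["position"],s["wrist_force"])
im={c:bot.camera(c) for c in("top","scene")}
W=((10,85,90),(25,255,255))
for n,kind,c,near,r,p0 in[("bar","bar","top",(346,163),24,(.6746,.039,-.03)),("round","r","top",(310,163),12,(.678,.133))]:
  try: print(n,c,*fit(c,kind,blob(c,im[c],near,*W,r=r),p0,.04,.063))
  except Exception as e: print(n,c,"none")
for t in("tray_handle","bar_grip","round_grip"):
  for c in im: print(t,c,[(np.round(d["point"],1).tolist(),at_z(c,d["point"],.072 if t[0]=="t" else .033)[:2].round(4),round(d["conf"],2)) for d in bot.place_of(t,c)])
for c,p in(("top",(287.5,159)),("scene",(278.8,217.7))): print(c,at_z(c,p,.072))
f=lambda i,x,y:cv2.resize(i[y-38:y+38,x-38:x+38],(400,400),interpolation=cv2.INTER_CUBIC)
cv2.imwrite("pics/r.png",np.hstack([f(im["top"],320,163),f(im["scene"],295,205)]))
E
```

```text
16.75 [0.685  0.2989 0.1587] [ 0.2488 -0.1888 -0.0416]
bar top [ 0.6755  0.0371 -0.0293] 0.01231694093365376 0.9524589906718106
round top [0.6778 0.1322] 1.1686621747739366e-13 0.7593193916548127
tray_handle top [([288.4, 156.4], array([0.6857, 0.1898]), 0.73)]
tray_handle scene [([280.0, 217.2], array([0.6751, 0.1945]), 0.75)]
bar_grip top [([346.1, 169.2], array([0.6611, 0.0336]), 0.63), ([336.4, 217.4], array([0.5277, 0.058 ]), 0.58)]
bar_grip scene [([340.6, 217.8], array([0.521 , 0.0567]), 0.78), ([307.3, 197.3], array([0.6703, 0.0409]), 0.75)]
round_grip top [([308.9, 164.4], array([0.6722, 0.1365]), 0.81), ([262.7, 209.5], array([0.5452, 0.2592]), 0.59)]
round_grip scene [([301.0, 263.7], array([0.5265, 0.2877]), 0.56), ([292.8, 312.2], array([0.449, 0.442]), 0.52), ([289.9, 210.7], array([0.6853, 0.1265]), 0.46)]
top [0.6787 0.192  0.072 ]
scene [0.6771 0.1984 0.072 ]
```

View pics/r.png

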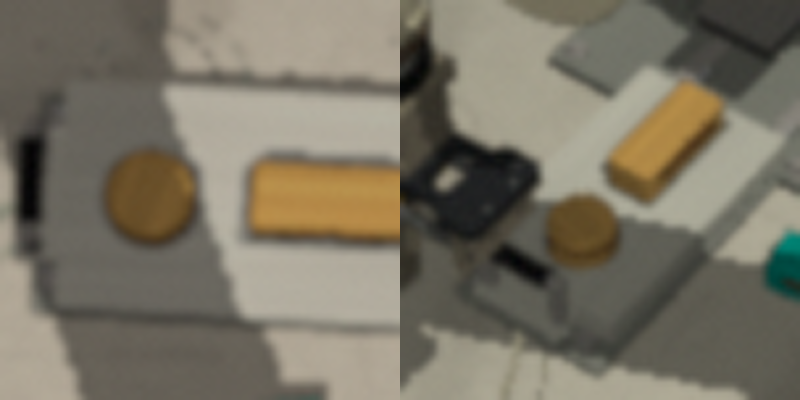

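The picture shows both grips down in their nests: round at crop (150,197), bar at (325,200) in the top view. The handle sleeve is clear at the left. Lowering behind the handle.

Converted, 101 mm / 1000 = 0.101, -98 mm / 1000 = -0.098.

{"method": "carry_out", "body": {"deltas": [[[-0.062,-0.004,0.02,0,0,0,-1],[-0.062,-0.004,0.06,0,0,0,-1],[-0.062,-0.004,0.101,0,0,0,-1],[-0.062,-0.004,0.101,0,0,0,-1],[-0.072,-0.004,0.101,0,0,0,-1],[-0.08,-0.004,0.101,0,0,0,-1],[-0.086,-0.004,0.101,0,0,0,-1],[-0.092,-0.004,0.101,0,0,0,-1],[-0.098,-0.004,0.101,0,0,0,-1]]]}}

```text
time: 18.27
position: [0.6791, 0.2011, 0.0602]
tcp_rot: [[0.036, 0.999, 0.002], [0.999, -0.036, 0.001], [0.001, 0.002, -1.0]]
wrist_force: [1.1, 3.6, 2.7]
grip_width: 0.005
gripper_force: 1.4
```

Converted, -190 mm / 1000 = -0.19, -188 mm / 1000 = -0.188.

{"method": "carry_out", "body": {"deltas": [[[-0.008,0,0,0,0,0,-1],[-0.019,0,0,0,0,0,-1],[-0.03,0,0,0,0,0,-1],[-0.042,0,0,0,0,0,-1],[-0.054,0,0,0,0,0,-1],[-0.066,0,0,0,0,0,-1],[-0.078,0,0,0,0,0,-1],[-0.09,0,0,0,0,0,-1],[-0.102,0,0,0,0,0,-1],[-0.114,0,0,0,0,0,-1],[-0.126,0,0,0,0,0,-1],[-0.138,0,0,0,0,0,-1],[-0.15,0,0,0,0,0,-1],[-0.16,0,0,0,0,0,-1],[-0.17,0,0,0,0,0,-1],[-0.178,0,0,0,0,0,-1],[-0.184,0,0,0,0,0,-1],[-0.188,0,0,0,0,0,-1],[-0.19,0,0,0,0,0,-1]]]}}

```text
time: 20.65
position: [0.6713, 0.0108, 0.059]
tcp_rot: [[0.036, 0.999, -0.0], [0.999, -0.036, 0.0], [0.0, -0.0, -1.0]]
wrist_force: [2.4, 2.3, 0.1]
grip_width: 0.005
gripper_force: 1.3
```

Converted, -9 mm / 1000 = -0.009, -8 mm / 1000 = -0.008.

{"method": "carry_out", "body": {"deltas": [[[-0.002,0,0,0,0,0,-1],[-0.004,0,0,0,0,0,-1],[-0.006,0,0,0,0,0,-1],[-0.008,0,0,0,0,0,-1],[-0.009,0,0,0,0,0,-1]]]}}

```text
time: 21.28
position: [0.6711, 0.0021, 0.059]
tcp_rot: [[0.036, 0.999, -0.0], [0.999, -0.036, 0.001], [0.001, -0.0, -1.0]]
wrist_force: [2.1, 5.0, 0.2]
grip_width: 0.008
gripper_force: 2.4
```

Converted, -3 mm / 1000 = -0.003, -2 mm / 1000 = -0.002.

{"method": "carry_out", "body": {"deltas": [[[-0.001,0,0,0,0,0,-1],[-0.002,0,0,0,0,0,-1],[-0.003,0,0,0,0,0,-1],[-0.003,0,0,0,0,0,-1]]]}}

```text
time: 21.78
position: [0.671, 0.0019, 0.0591]
tcp_rot: [[0.036, 0.999, 0.0], [0.999, -0.036, 0.005], [0.005, 0.0, -1.0]]
wrist_force: [3.1, 11.0, 0.9]
grip_width: 0.005
gripper_force: 5.6
```

The tray has stopped at 11 N: home. I'll retract, rise and move above the lever grip at about (0.526, -0.18, 0.248).

Converted, -271 mm / 1000 = -0.271, -241 mm / 1000 = -0.241.

{"method": "carry_out", "body": {"deltas": [[[0.015,0,0,0,0,0,-1],[0.03,0,-0.01,0,0,0,-1],[0.03,0,-0.07,0,0,0,-1],[0.03,0,-0.13,0,0,0,-1],[0.03,0,-0.19,0,0,0,-1],[0.03,0,-0.25,0,0,0,-1],[0.03,0,-0.271,0,0,0,-1],[-0.005,-0.025,-0.271,0,0,0,-1],[-0.04,-0.05,-0.271,0,0,0,-1],[-0.075,-0.075,-0.271,0,0,0,-1],[-0.11,-0.1,-0.271,0,0,0,-1],[-0.15,-0.122,-0.271,0,0,0,-1],[-0.184,-0.144,-0.25,0,0,0,-1],[-0.184,-0.144,-0.241,0,0,0,-1],[-0.184,-0.144,-0.241,0,0,0,-1],[-0.184,-0.144,-0.241,0,0,0,-1]]]}}

```text
time: 23.78
position: [0.5213, -0.179, 0.301]
tcp_rot: [[0.034, 0.999, 0.001], [0.999, -0.034, -0.001], [-0.001, 0.001, -1.0]]
wrist_force: [0.7, -0.2, 0.4]
grip_width: 0.005
gripper_force: 0.0
```

```bash
python3 - <<'E'
from rel import *
from fit import *
np.set_printoptions(precision=4,suppress=True)
s=bot.state();print(s["time"],s["position"],s["wrist_force"])
im={c:bot.camera(c) for c in("top","scene")}
r={}
for t in("lever_grip","tray_handle"):
  r[t]=[(c,[(np.round(d["point"],1).tolist(),round(d["conf"],2)) for d in bot.place_of(t,c)]) for c in im];print(t,r[t])
  try: print(tri(ray("scene",r[t][1][1][0][0]),ray("top",r[t][0][1][0][0])))
  except Exception as e: print(e)
u,v=proj("scene",[.526,-.18,.248])[0].astype(int);print(u,v,proj("top",[.526,-.18,.248]),proj("top",[.671,-.0155,.072]))
f=lambda i,x,y:cv2.resize(i[y-40:y+40,x-40:x+40],(400,400),interpolation=cv2.INTER_CUBIC)
cv2.imwrite("pics/l.png",np.hstack([f(im["top"],410,185),f(im["scene"],u-20,v+20)]))
E
```

```text
23.775 [ 0.5213 -0.179   0.301 ] [ 0.6812 -0.2339  0.3552]
lever_grip [('top', [([450.3, 217.1], 0.79)]), ('scene', [([379.7, 135.2], 0.66), ([315.2, 181.1], 0.38)])]
(array([ 0.525 , -0.1869,  0.2295]), np.float64(0.007051201427263945))
tray_handle [('top', [([366.6, 162.3], 0.69)]), ('scene', [([314.1, 180.3], 0.78)])]
(array([ 0.6777, -0.018 ,  0.0651]), np.float64(0.004201832748812294))
377 132 [[451.0332 217.7363]] [[365.6028 163.6169]]
```

View pics/l.png

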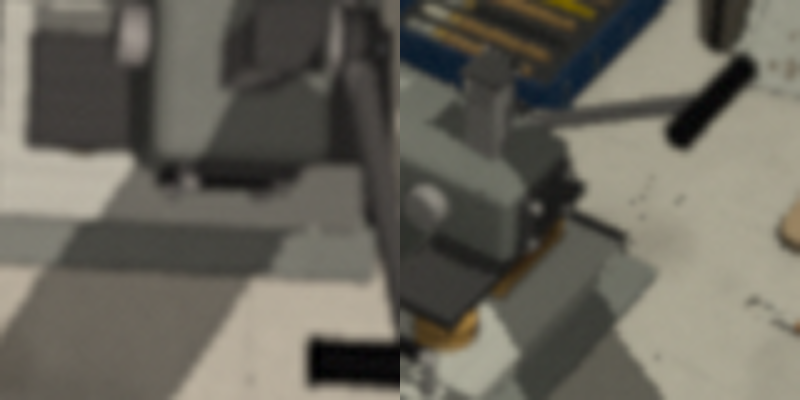

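The view shows the tray home, with both grips under the foot. The lever grip is free and raised, and its pixels match the prediction. I'll push it down along its arc.

Converted, 98 mm / 1000 = 0.098, 90 mm / 1000 = 0.09.

{"method": "carry_out", "body": {"deltas": [[[0,0.004,0.025,0,0,0,-1],[0,0.003,0.036,0,0,0,-1],[0,0.001,0.042,0,0,0,-1],[0,-0.001,0.048,0,0,0,-1],[0,-0.003,0.054,0,0,0,-1],[0,-0.005,0.06,0,0,0,-1],[0,-0.007,0.066,0,0,0,-1],[0,-0.01,0.074,0,0,0,-1],[0,-0.013,0.082,0,0,0,-1],[0,-0.016,0.09,0,0,0,-1],[0,-0.018,0.098,0,0,0,-1]]]}}

```text
time: 25.45
position: [0.5022, -0.1792, 0.2016]
tcp_rot: [[0.036, 0.999, -0.0], [0.999, -0.036, -0.0], [-0.0, -0.0, -1.0]]
wrist_force: [-2.0, 0.3, 1.9]
grip_width: 0.004
gripper_force: 1.4
```

Converted, 44 mm / 1000 = 0.044, 40 mm / 1000 = 0.04.

{"method": "carry_out", "body": {"deltas": [[[0,-0.002,0.008,0,0,0,-1],[0,-0.003,0.016,0,0,0,-1],[0,-0.004,0.023,0,0,0,-1],[0,-0.0045,0.029,0,0,0,-1],[0,-0.005,0.035,0,0,0,-1],[0,-0.005,0.04,0,0,0,-1],[0,-0.005,0.044,0,0,0,-1],[0,-0.005,0.044,0,0,0,-1],[0,-0.005,0.044,0,0,0,-1]]]}}

```text
time: 26.58
position: [0.4965, -0.1789, 0.1583]
tcp_rot: [[0.036, 0.999, -0.003], [0.999, -0.036, 0.0], [0.0, -0.003, -1.0]]
wrist_force: [-7.7, 0.3, 8.8]
grip_width: 0.003
gripper_force: 4.4
```

```bash
python3 - <<'E'
from rel import *
np.set_printoptions(precision=4,suppress=True)
im={c:bot.camera(c) for c in("top","scene")}
s=bot.state();print(s["time"],s["position"],s["wrist_force"])
u,v=proj("scene",[.56,-.15,.147])[0].astype(int)
f=lambda i,x,y:cv2.resize(i[y-40:y+40,x-40:x+40],(400,400),interpolation=cv2.INTER_CUBIC)
cv2.imwrite("pics/e.png",np.hstack([f(im["top"],410,185),f(im["scene"],u,v)]))
E
```

```text
26.675 [ 0.4966 -0.1789  0.1584] [-7.8445  0.7549  8.5236]
```

View pics/e.png

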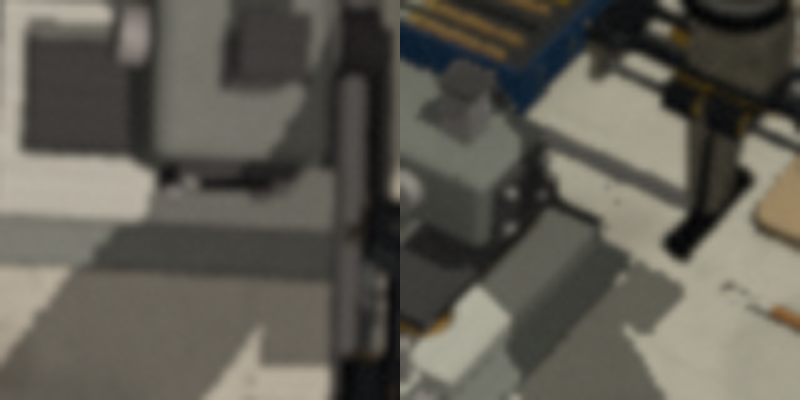

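The view shows the fingertips on the grip bar with the lever about level. The vertical force is 8.6 N, which matches level. There is a side force of -7.8 N, so I'll relieve it by a small step toward -x and check the lever pixels.

{"method": "carry_out", "body": {"deltas": [[[0,-0.0005,0,0,0,0,-1],[0,-0.001,0,0,0,0,-1],[0,-0.001,0,0,0,0,-1]]]}}

```text
time: 27.05
position: [0.4965, -0.1789, 0.1588]
tcp_rot: [[0.036, 0.999, -0.0], [0.999, -0.036, -0.0], [-0.0, -0.0, -1.0]]
wrist_force: [-3.8, 0.2, 8.3]
grip_width: 0.004
gripper_force: 4.3
```

```bash
python3 - <<'E'
from rel import *
s=bot.state();print(s["time"],s["position"],s["wrist_force"])
im=bot.camera("scene")
u,v=proj("scene",[.56,-.15,.147])[0].astype(int)
O=np.array([.669,-.1246]);ex=np.array([.9994,-.035]);ey=np.array([.035,.9994])
for e in(-.1,0,.1,.2):
  P=[np.r_[O+ex*(.02-.19*np.cos(e))+ey*(-.06+d),.147+.19*np.sin(e)] for d in(-.045,.045)]
  print(e,((proj("scene",P)-[u-40,v-40]+.5)*5+[400,0]).round(0).tolist())
print([ (d["point"],((np.array(d["point"])-[u-40,v-40]+.5)*5+[400,0]).round(),d["conf"]) for d in bot.place_of("lever_grip","scene")])
E
```

```text
27.05 [ 0.49652788 -0.17894957  0.15884024] [-3.76928594  0.19169076  8.31073763]
-0.1 [[731.0, 199.0], [668.0, 269.0]]
0 [[735.0, 180.0], [672.0, 250.0]]
0.1 [[737.0, 159.0], [673.0, 229.0]]
0.2 [[737.0, 138.0], [672.0, 208.0]]
[([382.2, 157.6], array([704., 215.]), 0.67)]
```

The side force was friction, and it dropped as expected. The lever grip is at crop (704,215), against (703.5,215) predicted for level. Handing in.

```bash
python3 -c "
from cell import bot
print(bot.close_job())"
```

```text
the job is handed in; nothing more can be done
None
```

The job is handed in, with no verdict shown: both grips are seated in their nests, the tray is home under the foot, and the arm is holding the lever level at about 8 N; the foot's force on each grip was not measured.

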